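# Lay out the vanity tray and jewellery stand on the foyer console

### The arm

A 6-joint arm with a two-finger parallel gripper is mounted at the origin on the work surface. World frame = base frame: x ahead of the robot, y to its left, z up, the work surface at z = 0. Lengths are in m, angles in degrees, forces in N, time in s.
With the tool pointing down it reaches from about 0.4 to 0.825 m from the base axis. Payload 7 kg.
Tool frame: the origin (TCP) lies midway between the tips of the shut fingers; the grasp point (between the pads) lies 19 mm behind it; z points along the fingers, y is the line along which they close (so a half turn about z gives the same grasp; the last joint's range is limited). The gripper opens to 88 mm and grips with 3 to 60 N. Pads are 19 mm wide; open, the fingers measure 130 mm over their backs; the gripper's body (78 mm by 193 mm) begins 47 mm behind the grasp point.
Start: joints at [82.282, 20.546, 0.682, 0, -70.136, -16.507], TCP at [0.277, 0.616, 0.227] pointing down, gripper open.
Joint ranges: [-176.03, 176.03], [-82.01, 121.73], [-58.28, 71.71], [-173.87, 95.51], [-174.79, -0.11], [-173.66, 173.66]. Speed limits (degrees/s): [136.94, 136.94, 172.46, 180, 180, 180].

### API

Orientations are given as [roll, pitch, yaw] about the fixed x, y, z axes, in that order (R = Rz(yaw) Ry(pitch) Rx(roll)).
In Python, from plant import ctrl gives the robot as it stands. The module is installed in compiled form; this text tells all that it offers.
- The arm moves only by the tool play_rows, never from a script. Its argument "commands" is a list that holds one entry, the list of rows, each a list of 7 numbers: the turn, a rotation vector about the tool's x, y, z in rad, then the shift along the tool's x, y, z in cm, then the finger opening in cm, from 0 to 8.76. In form: [[[ax, ay, az, x, y, z, grip], ...]]. A call has 1 to 8 rows; each row is the pose to reach, as a shift and turn from the pose commanded when the call began, along the tool's axes at that moment; what a row does not reach only later rows make up. A row lasts 1/12 s, in which the tool goes at most 41.7 mm and 7.16 degrees, less where a joint would pass 70% of its speed; a pose out of reach is approached as far as the arm can. A call with a gripper value outside its range is refused whole. The fingers move at their own pace and stop on an object; the grip force is fixed at half the most. Time passes only in rows, so rows that repeat a pose let the fingers close. It gives the time, the measured TCP pose, the force, the opening and the grip force at its end, in the units of the state.
- ctrl.get_obs(): the state, without advancing time (a new reading comes with each control period).
- ctrl.snapshot(name): name is "side" or "top" or "wrist"; returns a dict with "color" (480x640x3 uint8, red, green, blue), "camera_matrix" (3x3 intrinsics, pixels), "origin" and "rotation" of the camera in the world; the wrist camera has in their place "hand_eye" (4x4, takes a point from camera to tool coordinates, whose origin is the TCP and whose axes are the flange's). Camera axes: x right, y down, z forward; pixel columns grow to the right and rows downward; lengths in m; the calibration is good to about 2 mm. A picture is of the moment at which its call begins: read the wrist's pose just before it. There is no depth.
- ctrl.close_job(): hands the job in; it is judged then, once.
Trained networks look in a picture, given as the dict that the camera call returned (one of the last four; its "shot" number tells which), for a name from the list of things; names that differ only in an ending like _2 or _b are one class to them, and where a whole thing is asked for, a point or a joint stands for the part that bears it (a point fixed in the world has none). Each returns a list of dicts, best first, with "conf" (0 to 1); they miss things now and then, are a little off and sometimes report something else, mostly with a low value. They report only what shows in the picture. A call takes as long as a camera call. They do not tell look-alikes from the thing itself.
- ctrl.find_in(picture, name): "bbox" ([left, top, width, height] in pixels, round what is visible of it).
The state is a dict: "clock": time; "joint_pos": joint angles; "qvel": joint speeds; "tau": joint torques, N m; "tool_pos": TCP position; "orientation": TCP orientation; "force": force on the tool from outside, world axes, zero at the start; "moment": the same for the moment, N m; "opening": finger opening in m; "gripper_force": force on a finger pad.
Only numpy, scipy, OpenCV 4.12 (cv2) and the standard library are available. Lean on these libraries where they do the work, as an engineer would, in place of code of your own. Each camera call takes 0.05 s, during which the arm holds its last target. There are 200 camera calls.

### The job

Lay the console out for the evening, with front (nearest the robot), left and right as the robot sees them: on the dark walnut tray make a straight row along the middle of its back half, the glass jar halfway along the tray, the white dish to the left of the jar and the gold watch to its right, each in the middle of the space left between the jar and that end of the tray, and in front of this row lay the black hairbrush lengthwise along the middle of the tray's front half, centred on the jar. Put the blue dish on top of the jewellery stand, in the middle of its top tier. Everything ends the same way up and flat as it lies now; drop no glass or china, and leave the perfume bottle and the candle where they are.

Things in the scene. Friction and masses are not known exactly. Their poses are not given: they have to be found in the camera images.
- tray: Dark walnut vanity tray, fixed, 200 mm deep (its x) by 270 mm long (its y). Origin: centre of its underside, on the console. Its flat inner floor is 6 mm above the console; the lip all round is 5 mm wide, its top 11 mm above the console. Its x axis points to its back (away from the robot), its y axis to its left end; it is turned at most about 9 degrees.
- stand: Steel three-tier rotating jewellery stand, fixed 140 mm foot. Origin: on the console, on its vertical axis. Round tiers 170, 150, 130 mm across with floors 30, 112 and 192 mm up; the top tier's flat floor, 192 mm above the origin, has a rim 3 mm wide that ends 197 mm up. The tiers turn together on the axis with slight friction. Jewellery sits on the lower two only.
- jar: Closed clear-glass jar of white beads with a bamboo twist cap, loose, 0.2 to 0.35 kg. Body 60 mm across up to 52 mm, cap 56 mm across from 58 to 76 mm (its top). Origin: centre of its underside, z up.
- white_dish: White ceramic earring dish with a gold rim line and two gold hoops in it, about 90 g. Round, 62 mm across from 13 mm up to its rim at 26 mm, foot 42 mm across, wall 4 mm. Origin: centre of its underside, z up.
- blue_dish: Blue ceramic earring dish with a gold rim line and two pearl studs in it, about 90 g, same shape as the white one: 62 mm across from 13 mm up to its rim at 26 mm, foot 42 mm across, wall 4 mm. Origin: centre of its underside, z up.
- watch: Gold-toned wristwatch, clasp shut, lying on its side as a stiff oval loop 26 mm high (crown 3 mm more), about 0.12 kg. Origin: middle of the loop, at its underside. Its x axis points to the dial; outside it measures 56 mm along x (flat case at +28 mm, flat clasp at -28 mm) and 62 mm along y; z up.
- hairbrush: Black acrylic paddle hairbrush on its back, bristles up, about 0.1 kg, 200 mm long along its x. Origin: halfway along, at its underside, close to its balance point. The straight handle (18 mm wide, 16 mm high) runs from x = -100 to +12 mm, the head (56 mm wide, 10 mm thick, bristles to 22 mm) from +12 to +100 mm; z up.
- perfume: Bystander, to be left alone: amber-glass perfume bottle with a square black cap, 32 by 48 mm, 74 mm high, loose. Origin: centre of its underside.
- candle: Bystander, to be left alone: scented candle in a grey concrete cup, 62 mm across, 58 mm high (wick to 67 mm), loose. Origin: centre of its underside.
Things that resemble listed ones, but are neither listed nor needed, are in the scene too. Several things have the shape of the blue_dish; the one meant has the colours described above.

How it is judged (in metres and radians):
At the end, for the whole second after the job is handed in: On the tray, in its frame: jar, white dish, watch at x 48±18 mm, y 0±16, 82±20, -82±20 mm; brush at x -49±19, y ±27 mm, within 0.2 rad of lengthwise. Blue dish on the top tier within 15 mm of the axis. All flat (jar, dishes 0.08, others 0.12 rad), released, at rest; bystanders within 15 mm (x of jar in the frame of tray between 0.03 and 0.066 m and y of jar in the frame of tray between -0.016 and 0.016 m and z of jar in the frame of tray between 0.003 and 0.0095 m and angle between each of jar, white_dish, blue_dish's own z axis and vertical below 0.08 rad and x of white_dish in the frame of tray between 0.03 and 0.066 m and y of white_dish in the frame of tray between 0.062 and 0.102 m and z of white_dish in the frame of tray between 0.003 and 0.0095 m and x of watch in the frame of tray between 0.03 and 0.066 m and y of watch in the frame of tray between -0.102 and -0.062 m and z of watch in the frame of tray between 0.003 and 0.0095 m and angle between each of watch, hairbrush's own z axis and vertical below 0.12 rad and x of hairbrush in the frame of tray between -0.068 and -0.03 m and y of hairbrush in the frame of tray between -0.027 and 0.027 m and z of hairbrush in the frame of tray between 0.003 and 0.0095 m and angle between the x axis of hairbrush and the y axis of tray, either way round below 0.2 rad and horizontal distance between blue_dish and stand below 0.015 m and z of blue_dish in the frame of stand between 0.188 and 0.197 m and linear speed of each of jar, white_dish, blue_dish, watch, hairbrush below 0.02 m/s and angular speed of each of jar, white_dish, blue_dish, watch, hairbrush below 0.3 rad/s and distance of each of perfume, candle from where it was at the start of the episode below 0.015 m); the robot touches nothing.
It fails at once if the glass jar was dropped (fell faster than 0.7 m/s, about 25 mm of free fall, out of the fingers) (linear speed of jar above 0.7 m/s and contact force between jar and the fingers below 0.05 N).
It fails at once if the white dish was dropped (fell faster than 0.7 m/s, about 25 mm of free fall, out of the fingers) (linear speed of white_dish above 0.7 m/s and contact force between white_dish and the fingers below 0.05 N).
It fails at once if the blue dish was dropped (fell faster than 0.7 m/s, about 25 mm of free fall, out of the fingers) (linear speed of blue_dish above 0.7 m/s and contact force between blue_dish and the fingers below 0.05 N).
It fails at once if the perfume was moved by more than 15 mm (not (distance of perfume from where it was at the start of the episode below 0.015 m)).
It fails at once if the candle was moved by more than 15 mm (not (distance of candle from where it was at the start of the episode below 0.015 m)).
It also fails if it takes over 131 s, if anything falls off the work surface, if the arm or the gripper's body presses on something with over 40 N, if the wrist force passes 120 N, or if a joint passes its speed limit or range.

## Working session

There is one attempt and no reset: what is moved stays moved. The work goes in short steps, Python scripts to look and compute and a tool call to move; the robot and the scene stay as the last step left them, time stands still between calls to the robot, and variables do not carry over. Pictures are saved under pics/ and viewed, at most 14 in all, crops included, and the job is handed in when it is done.

Besides the shell and the picture viewer there is one more tool, called as name(argument=value, ...) on one line, values as JSON. play_rows: Moves the arm, as the interface text tells. Its arguments: {"type":"object","properties":{"commands":{"type":"array","items":{"type":"array","items":{"type":"array","items":{"type":"number"}}}}},"required":["commands"]}

```bash
mkdir -p pics
cat > h.py <<'E'
import numpy as np, cv2
from plant import ctrl
from scipy.spatial.transform import Rotation as R
def save(p,n): cv2.imwrite('pics/'+n+'.png',p['color'][:,:,::-1])
def ray(p,u,v):
    d=np.linalg.inv(p['camera_matrix'])@np.array([u,v,1.]); return np.array(p['origin']),np.array(p['rotation'])@d
def atz(p,u,v,z):
    o,d=ray(p,u,v); return o+d*(z-o[2])/d[2]
def proj(p,X):
    c=np.array(p['rotation']).T@(np.array(X)-p['origin']); q=p['camera_matrix']@c; return q[:2]/q[2]
def wrist():
    s=ctrl.get_obs(); p=ctrl.snapshot('wrist'); T=np.eye(4); T[:3,:3]=R.from_euler('xyz',s['orientation'],degrees=True).as_matrix(); T[:3,3]=s['tool_pos']
    M=T@np.array(p['hand_eye']); p['origin']=M[:3,3]; p['rotation']=M[:3,:3]; return p
E
python3 - <<'E'
from h import *
print(ctrl.get_obs())
for n in ['top','side']:
    p=ctrl.snapshot(n); save(p,n); print(n,p['origin'],p['rotation'],p['camera_matrix'])
    for k in ['tray','stand','jar','white_dish','blue_dish','watch','hairbrush','perfume','candle']:
        print(k,[(d['bbox'],round(d['conf'],2)) for d in ctrl.find_in(p,k)][:6])
E
```

```text
{'clock': 0.0, 'joint_pos': array([ 8.22847419e+01,  2.05902925e+01,  6.30197359e-01, -2.20711752e-02,
       -7.01358741e+01, -1.65082119e+01]), 'qvel': array([-0.00727887, -0.04931781, -0.00441817,  0.01815954, -0.11223064,
       -0.08111864]), 'tau': array([-5.63874937e-05, -5.82707906e+01,  2.93061447e+01,  6.99691683e+00,
        6.90897970e-03, -1.60469449e-04]), 'tool_pos': array([0.27674295, 0.61508119, 0.22560229]), 'orientation': array([ 1.79902091e+02, -7.38006672e-03, -2.42309806e+01]), 'force': array([ 0.02395773,  0.01807746, -0.39124228]), 'moment': array([ 0.0354093 , -0.05271989,  0.04269447]), 'gripper_force': 0.0, 'opening': 0.08769493794766074}
top [0.25501819 0.05264094 1.01196446] [-168.97458893    0.80492264  -90.10207633] [[508.01116914   0.         311.48760185]
 [  0.         508.01116914 231.27390526]
 [  0.           0.           1.        ]]
tray [([397.3, 127.7, 134.8, 96.0], 0.73), ([150.5, 240.6, 32.9, 30.2], 0.15)]
stand [([167.1, 109.0, 99.7, 104.2], 0.97), ([228.3, 243.6, 30.1, 36.8], 0.7)]
jar [([429.9, 237.9, 44.2, 41.1], 0.82), ([356.4, 221.2, 3
[... 428 characters left out ...]
2  0.8124604 ] [-1.36581489e+02 -4.09455514e-02 -3.00876340e+01] [[480.37845574   0.         316.79147963]
 [  0.         480.37845574 246.83763545]
 [  0.           0.           1.        ]]
tray [([349.5, 263.5, 168.4, 143.6], 0.86)]
stand [([275.6, 109.1, 68.1, 102.1], 0.93)]
jar [([330.5, 318.8, 32.3, 46.9], 0.7), ([245.6, 210.0, 23.3, 21.5], 0.26)]
white_dish [([242.1, 205.0, 26.2, 22.5], 0.74)]
blue_dish [([221.3, 172.5, 26.5, 22.0], 0.75), ([220.9, 148.6, 20.9, 18.7], 0.74), ([190.0, 197.3, 22.3, 19.5], 0.62)]
watch [([289.4, 239.6, 24.6, 25.6], 0.72)]
hairbrush [([353.5, 219.1, 61.8, 46.6], 0.84)]
perfume [([401.2, 383.1, 22.5, 41.8], 0.9)]
candle [([312.9, 262.1, 28.6, 38.8], 0.95)]
```

```bash
cat >> h.py <<'E'
def snap(n):
    p=ctrl.snapshot(n); p['rotation']=R.from_euler('xyz',p['rotation'],degrees=True).as_matrix(); p['origin']=np.array(p['origin']); return p
E
python3 - <<'E'
import cv2
a=cv2.imread('pics/top.png'); cv2.imwrite('pics/top_c.png',cv2.resize(a[90:340,70:570],(800,400),interpolation=cv2.INTER_CUBIC))
a=cv2.imread('pics/side.png'); cv2.imwrite('pics/side_c.png',cv2.resize(a[90:430,160:560],(706,600),interpolation=cv2.INTER_CUBIC))
E
```

```text
(no output)
```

View pics/top_c.png

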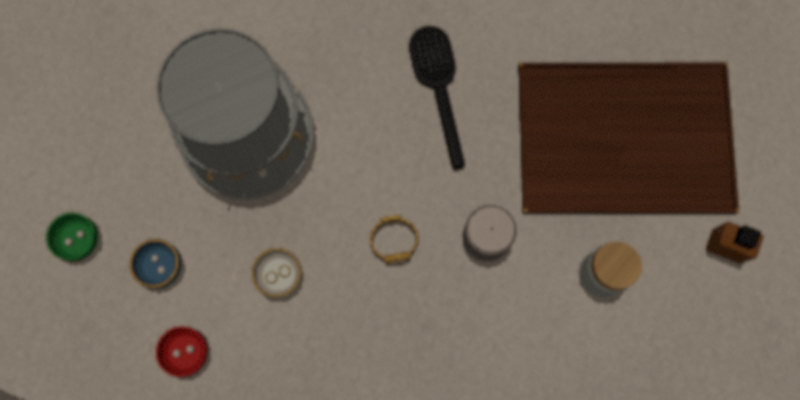

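View pics/side_c.png

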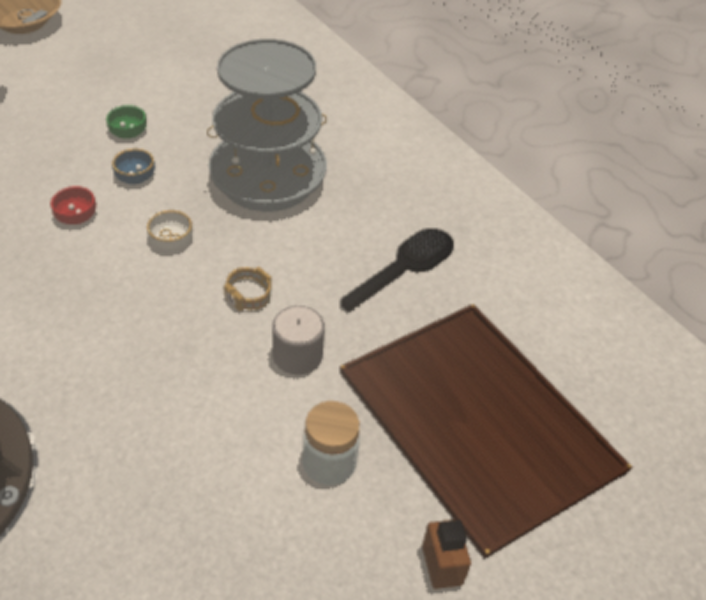

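```bash
cat > m.py <<'E'
from h import *
from scipy.optimize import least_squares, minimize
def cyl(rs):  # list of (r,z)
    a=np.linspace(0,2*np.pi,40); return np.vstack([np.c_[r*np.cos(a),r*np.sin(a),0*a+z] for r,z in rs])
MOD=dict(jar=cyl([(.03,0),(.03,.052),(.028,.076)]),dish=cyl([(.021,0),(.031,.013),(.031,.026)]),candle=cyl([(.031,0),(.031,.058)]),
 stand=cyl([(.07,0),(.085,.03),(.075,.112),(.065,.197)]),watch=cyl([(.0295,0),(.0295,.026)]))
def fit(obs,mod,x0):  # obs: [(pic,bbox)]
    def f(q):
        r=[]
        for p,b in obs:
            c=(mod+q-p['origin'])@p['rotation']; uv=(c@p['camera_matrix'].T); uv=uv[:,:2]/uv[:,2:]
            lo,hi=uv.min(0),uv.max(0); r+=[lo[0]-b[0],lo[1]-b[1],hi[0]-b[0]-b[2],hi[1]-b[1]-b[3]]
        return np.array(r)
    s=least_squares(f,x0); return s.x,s.fun
E
python3 - <<'E'
from m import *
t,s=snap('top'),snap('side')
B=dict(jar=([429.9,237.9,44.2,41.1],[330.5,318.8,32.3,46.9],'jar'),white=([228.1,242.9,29.1,37.3],[242.1,205,26.2,22.5],'dish'),
blue=([149.9,236.8,38,32],[221.3,172.5,26.5,22],'dish'),green=([99,223.7,31.6,28.4],[220.9,148.6,20.9,18.7],'dish'),red=([167.5,293.7,32.5,29.4],[190,197.3,22.3,19.5],'dish'),
watch=([300.3,226.1,31.6,28.9],[289.4,239.6,24.6,25.6],'watch'),candle=([356,220.9,36,29.9],[312.9,262.1,28.6,38.8],'candle'),stand=([167.1,109,99.7,104.2],[275.6,109.1,68.1,102.1],'stand'))
for k,(a,b,m) in B.items():
    q,r=fit([(t,a),(s,b)],MOD[m],[.4,0,0]); print(k,q.round(4),r.round(1))
# masks
for n,p in(('top',t),('side',s)):
    im=p['color'].astype(int); r,g,b=im[...,0],im[...,1],im[...,2]
    m=((r+g+b<230)&(r>b*1.35)).astype(np.uint8); x=B and ([390,115,150,112] if n=='top' else [340,255,185,160])
    k=np.zeros_like(m); k[x[1]:x[1]+x[3],x[0]:x[0]+x[2]]=1; m=cv2.morphologyEx(m*k,cv2.MORPH_OPEN,np.ones((5,5)))
    c=max(cv2.findContours(m,0,2)[0],key=cv2.contourArea); ap=cv2.approxPolyDP(cv2.convexHull(c),6,True)[:,0]
    print(n,'tray',cv2.contourArea(c),[(tuple(u),atz(p,*u,.006).round(4)[:2].tolist()) for u in ap])
    m=(r+g+b<150).astype(np.uint8); x=[320,100,46,106] if n=='top' else [350,214,72,56]
    k=np.zeros_like(m); k[x[1]:x[1]+x[3],x[0]:x[0]+x[2]]=1
    c=max(cv2.findContours(m*k,0,2)[0],key=cv2.contourArea); rc=cv2.minAreaRect(c); print('brush',cv2.contourArea(c),rc)
    pts=c[:,0]; w=np.array([atz(p,*u,.008)[:2] for u in pts]); mu=w.mean(0); ax=np.linalg.svd(w-mu)[2][0]; pr=(w-mu)@ax
    print(w[pr.argmin()],w[pr.argmax()],np.degrees(np.arctan2(*ax[::-1])),np.ptp(pr))
E
```

```text
jar [ 0.3884 -0.2028  0.004 ] [ 1.8  3.5 -1.8 -2.2  0.1 -1.5  1.1  0.7]
white [0.3864 0.1986 0.0198] [-1.8  1.9  2.1 -2.7 -0.9 -0.1 -0.2  0.3]
blue [0.4018 0.3454 0.0122] [ 2.   1.1 -2.5  1.4  2.4  0.1  0.8 -1.3]
green [0.4354 0.4559 0.0076] [-1.2 -1.8  0.9  1.7 -1.2  0.1  1.4  0.5]
red [ 2.959e-01  3.148e-01 -2.000e-04] [-0.9 -0.9  0.2  2.2 -1.1 -1.1  3.   1.2]
watch [0.4315 0.0567 0.0064] [ 1.  -2.4 -0.5  0.3 -2.1 -0.3 -0.2  1.2]
candle [ 0.4345 -0.0546  0.0039] [ 0.3 -2.9 -0.9  3.7 -0.4 -0.8  1.3  1. ]
stand [0.5616 0.2407 0.009 ] [ 0.  -1.  -0.4  2.4  1.5  1.   0.2 -1.4]
top tray 12363.5 [((np.int32(523), np.int32(130)), [0.6643, -0.3753]), ((np.int32(529), np.int32(223)), [0.466, -0.3712]), ((np.int32(397), np.int32(223)), [0.4673, -0.1063]), ((np.int32(394), np.int32(130)), [0.6664, -0.1068])]
brush 1131.5 ((346.0000305175781, 151.00001525878906), (90.70831298828125, 25.223705291748047), 75.96376037597656)
[0.71797106 0.01623617] [ 0.5256233  -0.02656251] -167.15792133827887 0.1970490788075952
side tray 11409.0 [((np.int32(423), np.int32(265)), [0.6555, -0.1019]), ((np.int32(514), np.int32(352)), [0.6662, -0.364]), ((np.int32(443), np.int32(400)), [0.4845, -0.3712]), ((np.int32(430), np.int32(400)), [0.4645, -0.3596]), ((np.int32(356), np.int32(303)), [0.4682, -0.115])]
brush 158.0 ((396.5091552734375, 236.1366729736328), (14.226219177246094, 41.66250228881836), 70.20112609863281)
[0.71650822 0.01680477] [ 0.59750168 -0.01398594] -178.49767740098423 0.11977289290722823
```

```bash
cat >> h.py <<'E'
def plan(*wps):  # (x,y,z,yaw) -> rows turn about tool z, shift cm, from measured pose
    s=ctrl.get_obs(); A=R.from_euler('xyz',s['orientation'],degrees=True)
    print('t',round(s['clock'],2),'tcp',s['tool_pos'].round(4),'rpy',s['orientation'].round(2),'open',round(s['opening'],4),'F',s['force'].round(1),'gf',round(s['gripper_force'],1),'j',s['joint_pos'].round(0))
    for x,y,z,yaw in wps:
        yaw=s['orientation'][2]+(yaw-s['orientation'][2]+90)%180-90
        d=A.inv().apply(np.array([x,y,z])-s['tool_pos'])*100
        rv=(A.inv()*R.from_euler('xyz',[180,0,yaw],degrees=True)).as_rotvec()
        print('->',(x,y,z,round(yaw,1)),rv.round(3).tolist(),d.round(2).tolist(),'min rows',round(max(np.linalg.norm(d)/4.17,np.degrees(np.linalg.norm(rv))/7.16),1))
E
python3 - <<'E'
from h import *
plan((.40,.345,.19,-24.2)); print(ctrl.snapshot('wrist')['hand_eye'])
E
```

```text
t 1.1 tcp [0.277  0.6155 0.2265] rpy [180.     0.   -24.23] open 0.0876 F [0.  0.3 0.2] gf 0.0 j [ 82.  21.   1.  -0. -70. -17.]
-> (0.4, 0.345, 0.19, np.float64(-24.2)) [0.0, 0.0, -0.0] [22.32, 19.62, 3.65] min rows 7.2
[[ 1.23756273e-03 -9.56897020e-01 -2.90424793e-01  7.98750157e-02]
 [ 9.99999225e-01  1.14506128e-03  4.88443315e-04  6.17231678e-04]
 [-1.34835767e-04 -2.90425173e-01  9.56897696e-01 -1.57395120e-01]
 [ 0.00000000e+00  0.00000000e+00  0.00000000e+00  1.00000000e+00]]
```

play_rows(commands=[[[0,0,-0.42,22.3,19.6,3.6,8.76],[0,0,-0.42,22.3,19.6,3.6,8.76],[0,0,-0.42,22.3,19.6,3.6,8.76],[0,0,-0.42,22.3,19.6,3.6,8.76],[0,0,-0.42,22.3,19.6,3.6,8.76],[0,0,-0.42,22.3,19.6,3.6,8.76],[0,0,-0.42,22.3,19.6,3.6,8.76],[0,0,-0.42,22.3,19.6,3.6,8.76]]])

```text
clock: 1.82
tool_pos: [0.4005, 0.3401, 0.19]
orientation: [179.9, 0.1, -0.3]
force: [-0.1, -0.1, -0.3]
opening: 0.0875
gripper_force: 0.0
```

```bash
cat >> m.py <<'E'
def rim(p,u,v,z=.026,r=.031,win=75,name=None):
    pass
def look(name,cls,mod,x0,z=None):
    p=wrist(); save(p,name); best=None
    for d in ctrl.find_in(p,cls):
        q,r=fit([(p,d['bbox'])],mod,x0); print(cls,np.round(d['bbox'],0),round(d['conf'],2),q.round(4),'rms',r.std().round(1))
    return p
E
python3 - <<'E'
from m import *
plan((.4,.345,.03,0))
look('w1','blue_dish',MOD['dish'],[.4,.345,0])
E
```

```text
t 1.82 tcp [0.4005 0.3401 0.19  ] rpy [ 1.7992e+02  7.0000e-02 -3.2000e-01] open 0.0875 F [-0.1 -0.1 -0.3] gf 0.0 j [ 62.   8. -21.  -0. -61.  28.]
-> (0.4, 0.345, 0.03, np.float64(0.0)) [0.001, 0.001, -0.006] [-0.03, -0.51, 16.0] min rows 3.8
blue_dish [266. 171.  74.  76.] 0.91 [ 0.4038  0.3526 -0.0039] rms 0.4
blue_dish [314. 294.  68.  40.] 0.73 [ 0.2604  0.3071 -0.0878] rms 6.8
blue_dish [129. 133.  84.  79.] 0.57 [0.4358 0.4571 0.0031] rms 0.5
```

View pics/w1.png

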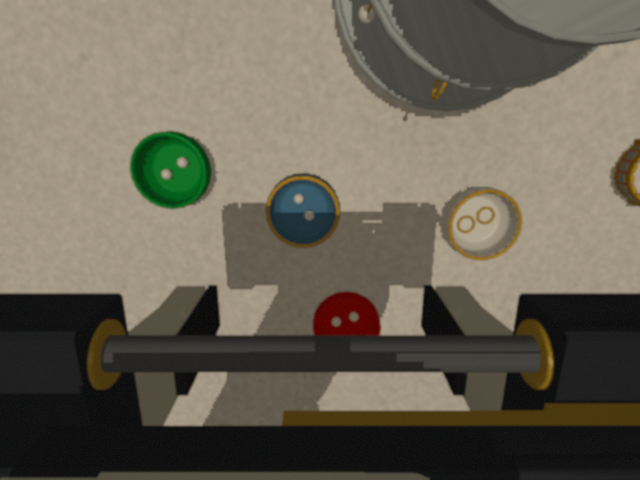

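The wrist view shows the blue dish with a gold rim and pearls at (303,211). The look-alikes are the green one at (171,170) and the red one at (347,320), both without a gold rim. The blue one at (303,211) is the one meant. The white dish is at (484,222).

```bash
cat >> m.py <<'E'
def fitz(p,b,mod,z,x0):
    def f(q):
        c=(mod+[q[0],q[1],z]-p['origin'])@p['rotation']; uv=(c@p['camera_matrix'].T); uv=uv[:,:2]/uv[:,2:]
        lo,hi=uv.min(0),uv.max(0); return np.r_[lo-b[:2],hi-np.array(b[:2])-b[2:]]
    s=least_squares(f,x0); return s.x,s.fun
E
python3 - <<'E'
from m import *
p=wrist()
for b in ([266,171,74,76],[129,133,84,79],[445,186,77,74]):
    q,r=fitz(p,np.array(b),MOD['dish'],0,[.4,.3]); print(q.round(4),r.round(1))
q,_=fitz(p,np.array([266,171,74,76]),MOD['dish'],0,[.4,.3])
plan((q[0],q[1],.007,0))
E
```

```text
[0.4045 0.3562] [-0.8  0.   0.8 -0. ]
[0.4354 0.4625] [ 0.8  0.2 -0.8 -0.2]
[0.3917 0.2051] [-1.5 -0.4  1.4  0.5]
t 1.97 tcp [0.4004 0.3448 0.191 ] rpy [-1.7996e+02 -3.0000e-02 -2.6000e-01] open 0.0878 F [ 0.3  0.4 -0.2] gf 0.0 j [ 62.   8. -21.   0. -61.  28.]
-> (np.float64(0.4044730493913582), np.float64(0.35616669149619506), 0.007, np.float64(0.0)) [-0.001, -0.001, -0.005] [0.39, -1.13, 18.4] min rows 4.4
```

```bash
cat > l.py <<'E'
from m import *
def lk(cls,mod,z,x0,dz):
    p=wrist(); save(p,'last')
    for d in ctrl.find_in(p,cls):
        q,_=fit([(p,d['bbox'])],mod,[*x0,0]); q2,r=fitz(p,np.array(d['bbox']),mod,z,x0)
        print(cls,np.round(d['bbox'],0),round(d['conf'],2),'free',q.round(4),'z fixed',q2.round(4),'res',r.round(1))
    return p
E
python3 - <<'E'
from l import *
lk('blue_dish',MOD['dish'],0,[.4,.345],0); lk('white_dish',MOD['dish'],0,[.4,.2],0); plan((.403,.35,.007,0))
E
```

```text
blue_dish [318. 295.  70.  38.] 0.91 free [ 0.2599  0.3066 -0.0891] z fixed [0.3062 0.3147] res [  0.3 -14.6  -0.3  15.6]
blue_dish [139. 130.  82.  79.] 0.59 free [ 0.4372  0.4574 -0.0008] z fixed [0.4373 0.4571] res [-0.2  0.1  0.3 -0.1]
blue_dish [273. 170.  74.  76.] 0.57 free [ 0.4045  0.3521 -0.0038] z fixed [0.4053 0.352 ] res [-0.9  0.1  0.9 -0. ]
white_dish [453. 189.  77.  69.] 0.58 free [ 0.386   0.1921 -0.0201] z fixed [0.3912 0.201 ] res [-1.7 -2.7  1.6  3. ]
t 2.17 tcp [0.3996 0.3464 0.1906] rpy [-1.7999e+02 -1.0000e-02 -9.0000e-02] open 0.0874 F [-0.1 -0.4  0.2] gf 0.0 j [ 62.   8. -21.   0. -61.  28.]
-> (0.403, 0.35, 0.007, np.float64(0.0)) [-0.0, -0.0, -0.002] [0.33, -0.35, 18.36] min rows 4.4
```

play_rows(commands=[[[0,0,0,0.45,-0.4,10,8.76],[0,0,0,0.45,-0.4,10,8.76],[0,0,0,0.45,-0.4,10,8.76],[0,0,0,0.45,-0.4,14,8.76],[0,0,0,0.45,-0.4,18.3,8.76],[0,0,0,0.45,-0.4,18.3,8.76],[0,0,0,0.45,-0.4,18.3,4],[0,0,0,0.45,-0.4,18.3,4]]])

```text
clock: 2.83
tool_pos: [0.4044, 0.35, 0.0087]
orientation: [180.0, -0.0, -0.1]
force: [1.3, 0.0, 0.2]
opening: 0.0794
gripper_force: 0.0
```

play_rows(commands=[[[0,0,0,0,0,0,4],[0,0,0,0,0,0,4],[0,0,0,0,0,0,4],[0,0,0,0,0,0,4]]])

```text
clock: 3.17
tool_pos: [0.405, 0.3504, 0.0096]
orientation: [-179.8, -0.1, -0.1]
force: [-3.2, -0.1, 8.7]
opening: 0.0618
gripper_force: 30.0
```

Run:
```python
from l import *
plan((.4,.35,.26,0),(.48,.29,.25,0),(.555,.24,.25,0))
```

```text
t 3.17 tcp [0.405  0.3504 0.0096] rpy [-1.7983e+02 -1.0000e-01 -1.4000e-01] open 0.0618 F [-3.2 -0.1  8.7] gf 30.0 j [ 62.  22. -32.   0. -37.  28.]
-> (0.4, 0.35, 0.26, np.float64(0.0)) [-0.003, -0.002, -0.002] [-0.46, -0.03, -25.04] min rows 6.0
-> (0.48, 0.29, 0.25, np.float64(0.0)) [-0.003, -0.002, -0.002] [7.56, 5.95, -24.05] min rows 6.2
-> (0.555, 0.24, 0.25, np.float64(0.0)) [-0.003, -0.002, -0.002] [15.07, 10.93, -24.05] min rows 7.3
```

play_rows(commands=[[[0,0,0,0,0,-2,4],[0,0,0,0,0,-5,4],[0,0,0,0,0,-9,4],[0,0,0,0,0,-13,4],[0,0,0,0,0,-17,4],[0,0,0,0,0,-21,4],[0,0,0,0,0,-24.5,4],[0,0,0,0,0,-25,4]]])

```text
clock: 3.83
tool_pos: [0.4064, 0.3509, 0.2658]
orientation: [-179.5, -0.4, -0.1]
force: [1.1, 0.7, -0.7]
opening: 0.0621
gripper_force: 30.0
```

```bash
cat > circ.py <<'E'
from l import *
from scipy.optimize import differential_evolution
def score(p,c,r,n=240):
    if 'g' not in p:
        g=cv2.GaussianBlur(cv2.cvtColor(p['color'],cv2.COLOR_RGB2GRAY),(5,5),0).astype(float); p['g']=np.hypot(cv2.Sobel(g,-1,1,0),cv2.Sobel(g,-1,0,1))
    a=np.linspace(0,2*np.pi,n); X=np.c_[c[0]+r*np.cos(a),c[1]+r*np.sin(a),0*a+c[2]]
    k=(X-p['origin'])@p['rotation']; uv=k@p['camera_matrix'].T; uv=(uv[:,:2]/uv[:,2:]).astype(np.float32)
    v=cv2.remap(p['g'],uv[:,0],uv[:,1],1,borderValue=0).ravel(); return np.minimum(v,60).mean()
def circ(ps,x0,r,d=.02):
    s=differential_evolution(lambda q:-sum(score(p,q,r) for p in ps),[(a-d,a+d) for a in x0],seed=1,tol=1e-6); return s.x,-s.fun
E
python3 - <<'E'
from circ import *
plan((.555,.24,.25,0))
t,s=snap('top'),snap('side')
t['color']=cv2.imread('pics/top.png')[:,:,::-1].copy(); s['color']=cv2.imread('pics/side.png')[:,:,::-1].copy()
for ps in ([t,s],[t],[s]): print(circ(ps,[.562,.241,.197],.065))
for n,x0 in (('white',[.39,.2,.026]),('red',[.3,.31,.026]),('blue',[.404,.35,.026]),('green',[.436,.457,.026])): print(n,circ([t,s],x0,.031))
E
```

```text
t 3.83 tcp [0.4064 0.3509 0.2658] rpy [-1.7948e+02 -4.2000e-01 -1.3000e-01] open 0.0621 F [ 1.1  0.7 -0.7] gf 30.0 j [ 62.   6. -14.   0. -70.  28.]
-> (0.555, 0.24, 0.25, np.float64(0.0)) [-0.009, -0.007, -0.002] [14.88, 11.07, 1.59] min rows 4.5
(array([0.56420863, 0.24105685, 0.20437147]), np.float64(115.62855817289244))
(array([0.56244552, 0.2403229 , 0.20918419]), np.float64(56.49985890331506))
(array([0.5536044 , 0.22171813, 0.21490975]), np.float64(59.56876910224244))
white (array([0.38683631, 0.19841124, 0.03287194]), np.float64(119.29272816747253))
red (array([0.2929369 , 0.30534664, 0.03918331]), np.float64(116.71419357465982))
blue (array([0.39918243, 0.34319821, 0.03592425]), np.float64(119.9403637725255))
green (array([0.43304191, 0.44837612, 0.0370707 ]), np.float64(118.55237666015421))
```

play_rows(commands=[[[0,0,0,3.5,2.4,0,4],[0,0,0,7,4.8,0,4],[0,0,0,10.5,7.2,1,4],[0,0,0,13,8.8,1.6,4],[0,0,0,15,10,1.6,4],[0,0,0,15.9,10.6,1.6,4],[0,0,0,15.9,10.6,1.6,4],[0,0,0,15.9,10.6,1.6,4]]])

```text
clock: 4.6
tool_pos: [0.5626, 0.2422, 0.2402]
orientation: [179.9, 0.1, -0.2]
force: [0.8, 0.3, -0.5]
opening: 0.0613
gripper_force: 30.0
```

Run:
```python
from circ import *
p=wrist(); p=wrist(); save(p,'w2'); 
def c2(p,z,r,x0): 
    s=differential_evolution(lambda q:-score(p,[*q,z],r),[(a-.02,a+.02) for a in x0],seed=1,tol=1e-6); return s.x.round(4),-s.fun
print(c2(p,.197,.065,[.564,.243]),c2(p,.196,.062,[.564,.243])); print(circ([p],[.564,.243,.197],.065))
plan((.564,.243,.21,0))
im=p['color'].copy()
for r,z,c in((.065,.197,(0,255,0)),(.031,.257,(255,0,0))):
    q=c2(p,.197,.065,[.564,.243])[0] if r>.05 else ctrl.get_obs()['tool_pos']
    for a in np.linspace(0,6.28,90): cv2.circle(im,tuple(int(v) for v in proj(p,[q[0]+r*np.cos(a),q[1]+r*np.sin(a),z])),1,c,-1)
cv2.imwrite('pics/w2.png',im[:,:,::-1])
```

```text
(array([0.5638, 0.2434]), np.float64(35.016449341256106)) (array([0.5671, 0.2452]), np.float64(34.84652062045859))
(array([0.56351983, 0.24301069, 0.19354452]), np.float64(36.36084651292098))
t 4.7 tcp [0.5622 0.2431 0.2412] rpy [ 1.7999e+02  5.0000e-02 -1.4000e-01] open 0.0614 F [ 0.5  0.6 -1.4] gf 30.0 j [ 42.  14.  -6.  -0. -70.  48.]
-> (0.564, 0.243, 0.21, np.float64(0.0)) [0.0, 0.001, -0.002] [0.19, 0.01, 3.12] min rows 0.7
```

View pics/w2.png

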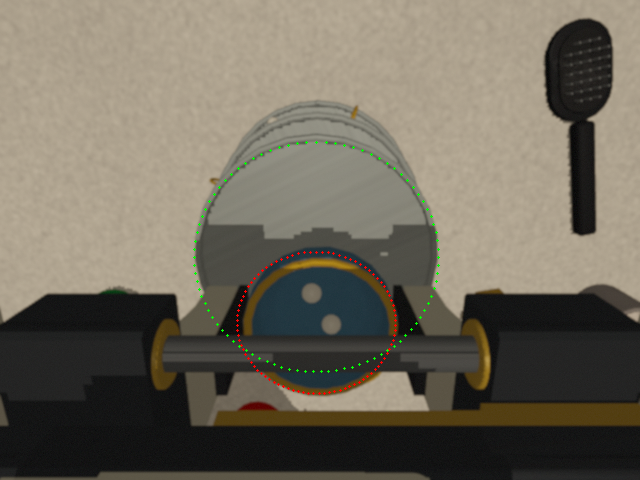

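play_rows(commands=[[[0,0,0,0.15,0,1.5,4],[0,0,0,0.15,0,3,4],[0,0,0,0.15,0,3.6,4],[0,0,0,0.15,0,3.85,4],[0,0,0,0.15,0,3.85,4],[0,0,0,0.15,0,3.85,4]]])

```text
clock: 5.2
tool_pos: [0.5647, 0.2434, 0.2039]
orientation: [-180.0, -0.1, -0.1]
force: [0.0, 0.0, -0.5]
opening: 0.0616
gripper_force: 30.0
```

```bash
python3 -c "
from h import *
plan((.564,.243,.2016,0))"
```

```text
t 5.2 tcp [0.5647 0.2434 0.2039] rpy [-1.7998e+02 -5.0000e-02 -1.1000e-01] open 0.0616 F [ 0.   0.  -0.5] gf 30.0 j [ 42.  16.  -9.   0. -65.  48.]
-> (0.564, 0.243, 0.2016, np.float64(0.0)) [-0.0, -0.001, -0.002] [-0.07, 0.04, 0.23] min rows 0.1
```

Not in contact yet; lower 2 mm and release, then rise.

play_rows(commands=[[[0,0,0,0,0,0.15,4],[0,0,0,0,0,0.2,4],[0,0,0,0,0,0.2,4],[0,0,0,0,0,0.2,7.2],[0,0,0,0,0,0.2,7.2],[0,0,0,0,0,0.2,7.2],[0,0,0,0,0,0.2,7.2],[0,0,0,0,0,0.2,7.2]]])

```text
clock: 5.87
tool_pos: [0.5646, 0.2428, 0.201]
orientation: [180.0, 0.0, -0.2]
force: [0.9, -0.0, -0.0]
opening: 0.0719
gripper_force: 0.0
```

```bash
python3 -c "
from h import *
plan((.564,.243,.28,0),(.39,.202,.28,0),(.39,.202,.19,0))"
```

```text
t 5.87 tcp [0.5646 0.2428 0.201 ] rpy [ 1.8e+02  0.0e+00 -1.7e-01] open 0.0719 F [ 0.9 -0.  -0. ] gf 0.0 j [ 41.  16.  -9.   0. -65.  48.]
-> (0.564, 0.243, 0.28, np.float64(0.0)) [0.0, 0.0, -0.003] [-0.06, -0.02, -7.9] min rows 1.9
-> (0.39, 0.202, 0.28, np.float64(0.0)) [0.0, 0.0, -0.003] [-17.45, 4.13, -7.9] min rows 4.7
-> (0.39, 0.202, 0.19, np.float64(0.0)) [0.0, 0.0, -0.003] [-17.45, 4.13, 1.1] min rows 4.3
```

play_rows(commands=[[[0,0,0,0,0,-3,8.76],[0,0,0,0,0,-6.5,8.76],[0,0,0,-4,1,-7,8.76],[0,0,0,-8,2,-7,8.76],[0,0,0,-12,3,-6,8.76],[0,0,0,-16,4,-4,8.76],[0,0,0,-17.4,4.1,0,8.76],[0,0,0,-17.4,4.1,1,8.76]]])

```text
clock: 6.53
tool_pos: [0.3861, 0.1999, 0.1883]
orientation: [180.0, 0.2, -0.2]
force: [-0.6, -1.5, -0.9]
opening: 0.0876
gripper_force: 0.0
```

Run:
```python
from circ import *
p=wrist(); p=wrist(); p=lk('white_dish',MOD['dish'],0,[.39,.2],0)
s=differential_evolution(lambda q:-score(p,[*q,.026],.031),[(.37,.41),(.18,.22)],seed=1,tol=1e-6); print(s.x,s.fun)
plan((.39,.202,.007,0)); cv2.imwrite('pics/w3.png',p['color'][100:300,220:440,::-1])
```

```text
white_dish [283. 174.  71.  72.] 0.89 free [ 0.3868  0.2003 -0.0206] z fixed [0.3915 0.2003] res [-2.2 -2.2  2.2  2.5]
white_dish [598.   0.  34.  38.] 0.23 free [ 0.6476 -0.3892 -0.5662] z fixed [ 0.5303 -0.0149] res [-33.1 -26.3  31.4  33.4]
[0.39207681 0.20239006] -53.865957233016026
t 6.73 tcp [0.3914 0.2029 0.1921] rpy [-1.7999e+02 -7.0000e-02 -1.2000e-01] open 0.0877 F [-0.   0.5  1. ] gf 0.0 j [ 53.  -1. -30.   0. -60.  37.]
-> (0.39, 0.202, 0.007, np.float64(0.0)) [-0.0, -0.001, -0.002] [-0.16, 0.09, 18.51] min rows 4.4
```

View pics/w3.png

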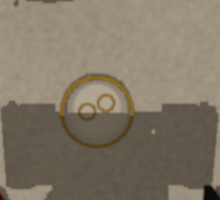

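White ceramic dish, gold rim and two hoops, at (317,210) in the wrist view: the one meant. Grasp it.

play_rows(commands=[[[0,0,0,0.05,0.1,4,8.76],[0,0,0,0.05,0.1,8,8.76],[0,0,0,0.05,0.1,12,8.76],[0,0,0,0.05,0.1,16,8.76],[0,0,0,0.05,0.1,18.4,8.76],[0,0,0,0.05,0.1,18.4,8.76],[0,0,0,0.05,0.1,18.4,4],[0,0,0,0.05,0.1,18.4,4]]])

```text
clock: 7.4
tool_pos: [0.3926, 0.2028, 0.0086]
orientation: [-179.9, -0.1, -0.1]
force: [0.4, 0.1, 0.4]
opening: 0.079
gripper_force: 0.0
```

play_rows(commands=[[[0,0,0,0,0,0,4],[0,0,0,0,0,0,4],[0,0,0,0,0,0,4],[0,0,0,0,0,0,4]]])

```text
clock: 7.73
tool_pos: [0.392, 0.2024, 0.0087]
orientation: [-179.8, -0.1, -0.1]
force: [-1.0, -0.6, 9.0]
opening: 0.0614
gripper_force: 30.0
```

```bash
python3 -c "
from h import *
plan((.392,.202,.15,0),(.614,-.157,.15,0))"
```

```text
t 7.73 tcp [0.392  0.2024 0.0087] rpy [-1.7985e+02 -1.3000e-01 -1.3000e-01] open 0.0614 F [-1.  -0.6  9. ] gf 30.0 j [ 53.  15. -44.   0. -32.  37.]
-> (0.392, 0.202, 0.15, np.float64(0.0)) [-0.003, -0.002, -0.002] [0.04, 0.01, -14.13] min rows 3.4
-> (0.614, -0.157, 0.15, np.float64(0.0)) [-0.003, -0.002, -0.002] [22.32, 35.85, -14.18] min rows 10.7
```

play_rows(commands=[[[0,0,0,0,0,-2,4],[0,0,0,0,0,-5,4],[0,0,0,0,0,-9,4],[0,0,0,0,0.5,-13,4],[0,0,0,0,3,-16,4],[0,0,0,0.5,6.5,-17,4],[0,0,0,1.5,10.5,-17.5,4],[0,0,0,2.5,14.5,-18,4]]])

```text
clock: 8.4
tool_pos: [0.4156, 0.0554, 0.1892]
orientation: [-179.8, -0.2, -0.0]
force: [1.7, 0.2, -1.7]
opening: 0.0607
gripper_force: 30.0
```

play_rows(commands=[[[0,0,0,1.5,3.7,0,4],[0,0,0,3,7.4,-1,4],[0,0,0,4.5,11.1,-2,4],[0,0,0,6,14.8,-3,4],[0,0,0,7.5,18.5,-4,4],[0,0,0,9,22.2,-5,4],[0,0,0,10,25.5,-6,4],[0,0,0,11,28,-6,4]]])

```text
clock: 9.07
tool_pos: [0.5257, -0.2271, 0.2499]
orientation: [179.9, -0.2, -0.2]
force: [0.9, 1.0, -0.4]
opening: 0.0612
gripper_force: 30.0
```

Run:
```python
from circ import *
p=wrist(); p=wrist(); p=wrist(); save(p,'w4'); plan((.6,-.16,.1,0))
im=p['color'].astype(int); r,g,b=im[...,0],im[...,1],im[...,2]
m=((r+g+b<250)&(r>b*1.3)&(r-b>12)).astype(np.uint8); m=cv2.morphologyEx(m,cv2.MORPH_OPEN,np.ones((5,5)))
c=max(cv2.findContours(m,0,2)[0],key=cv2.contourArea); ap=cv2.approxPolyDP(cv2.convexHull(c),4,True)[:,0]
for u in ap: print(u,atz(p,*u,.011).round(4)[:2],atz(p,*u,.0).round(4)[:2])
print(cv2.contourArea(c))
```

```text
t 9.22 tcp [ 0.5246 -0.2257  0.2471] rpy [-1.7999e+02  1.0000e-02 -3.4000e-01] open 0.0615 F [-0.6 -0.2 -0.5] gf 30.0 j [ -4.  10. -11.  -0. -69.  93.]
-> (0.6, -0.16, 0.1, np.float64(0.0)) [-0.0, 0.0, -0.006] [7.5, -6.62, 14.7] min rows 4.3
[185  49] [ 0.6619 -0.1085] [ 0.6635 -0.1052]
[193  44] [ 0.6659 -0.1161] [ 0.6676 -0.1129]
[477  45] [ 0.6639 -0.3694] [ 0.6655 -0.3733]
[480  59] [ 0.6523 -0.3734] [ 0.6537 -0.3774]
[459 248] [ 0.4729 -0.3714] [ 0.4693 -0.3754]
[417 253] [ 0.4677 -0.3285] [ 0.4639 -0.3313]
[204 252] [ 0.47   -0.1085] [ 0.4663 -0.1052]
56984.0
```

View pics/w4.png

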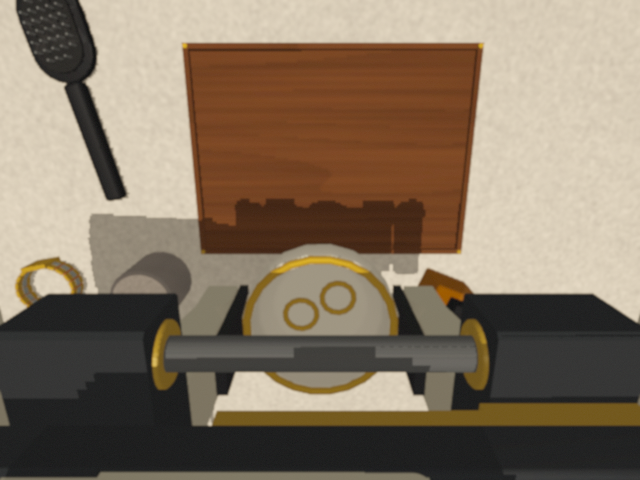

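play_rows(commands=[[[0,0,0,3,-2.2,3,4],[0,0,0,6,-4.4,5,4],[0,0,0,8.9,-6.7,8,4],[0,0,0,8.9,-6.7,12,4],[0,0,0,8.9,-6.7,16,4],[0,0,0,8.9,-6.7,19,4],[0,0,0,8.9,-6.7,21,4],[0,0,0,8.9,-6.7,22,4]]])

```text
clock: 9.88
tool_pos: [0.6114, -0.156, 0.0239]
orientation: [-180.0, 0.3, -0.1]
force: [-1.9, 0.3, -1.5]
opening: 0.0609
gripper_force: 30.0
```

play_rows(commands=[[[0,0,0,0,0,0.4,4],[0,0,0,0,0,0.8,4],[0,0,0,0,0,0.8,4],[0,0,0,0,0,0.8,4]]])

```text
clock: 10.22
tool_pos: [0.6151, -0.1572, 0.0208]
orientation: [180.0, -0.2, -0.1]
force: [1.3, 0.1, 0.1]
opening: 0.0612
gripper_force: 30.0
```

```bash
python3 -c "
from h import *
plan((.614,-.159,.0145,0))"
```

```text
t 10.22 tcp [ 0.6151 -0.1572  0.0208] rpy [ 1.8e+02 -1.6e-01 -1.5e-01] open 0.0612 F [1.3 0.1 0.1] gf 30.0 j [  3.  28. -18.   0. -44.  87.]
-> (0.614, -0.159, 0.0145, np.float64(0.0)) [0.0, -0.003, -0.003] [-0.11, 0.18, 0.63] min rows 0.2
```

play_rows(commands=[[[0,0,0,0,0.1,0.3,4],[0,0,0,0,0.1,0.5,4],[0,0,0,0,0.1,0.55,4],[0,0,0,0,0.1,0.55,4],[0,0,0,0,0.1,0.55,4]]])

```text
clock: 10.63
tool_pos: [0.6146, -0.1585, 0.0148]
orientation: [180.0, -0.1, -0.2]
force: [-1.3, 0.0, 5.2]
opening: 0.0612
gripper_force: 30.0
```

```bash
python3 -c "
from h import *
plan((.614,-.159,.0145,0))"
```

```text
t 10.63 tcp [ 0.6146 -0.1585  0.0148] rpy [ 1.7999e+02 -9.0000e-02 -1.5000e-01] open 0.0612 F [-1.3  0.   5.2] gf 30.0 j [  3.  28. -18.   0. -43.  87.]
-> (0.614, -0.159, 0.0145, np.float64(0.0)) [0.0, -0.002, -0.003] [-0.06, 0.05, 0.03] min rows 0.0
```

play_rows(commands=[[[0,0,0,0,0,0,8],[0,0,0,0,0,0,8],[0,0,0,0,0,0,8],[0,0,0,0,0,0,8],[0,0,0,0,0,-2,8.76],[0,0,0,0,0,-6,8.76],[0,0,0,0,0,-10,8.76],[0,0,0,0,0,-14,8.76]]])

```text
clock: 11.3
tool_pos: [0.6134, -0.1584, 0.1547]
orientation: [180.0, 0.1, -0.2]
force: [1.1, 0.6, -0.3]
opening: 0.0876
gripper_force: 0.0
```

```bash
python3 -c "
from h import *
plan((.433,.07,.19,-89.9))"
```

```text
t 11.3 tcp [ 0.6134 -0.1584  0.1547] rpy [ 1.7999e+02  9.0000e-02 -1.6000e-01] open 0.0876 F [ 1.1  0.6 -0.3] gf 0.0 j [  3.  20. -10.   0. -60.  87.]
-> (0.433, 0.07, 0.19, np.float64(-89.9)) [0.001, 0.001, 1.566] [-18.11, -22.79, -3.5] min rows 12.5
```

play_rows(commands=[[[0,0,0.12,-2,-2.5,-2,8.76],[0,0,0.24,-4.5,-5.5,-3.5,8.76],[0,0,0.36,-7,-8.5,-3.5,8.76],[0,0,0.48,-9.5,-11.5,-3.5,8.76],[0,0,0.6,-12,-15,-3.5,8.76],[0,0,0.72,-14.5,-18,-3.5,8.76],[0,0,0.84,-16.5,-21,-3.5,8.76],[0,0,0.96,-18.1,-22.8,-3.5,8.76]]])

```text
clock: 11.97
tool_pos: [0.4362, 0.0673, 0.1888]
orientation: [-180.0, -0.0, -52.0]
force: [0.6, 0.7, 0.1]
opening: 0.0874
gripper_force: 0.0
```

play_rows(commands=[[[0,0,0.12,0,0,0,8.76],[0,0,0.24,0,0,0,8.76],[0,0,0.36,0,0,0,8.76],[0,0,0.48,0,0,0,8.76],[0,0,0.606,0,0,0,8.76],[0,0,0.606,0,0,0,8.76],[0,0,0.606,0,0,0,8.76]]])

```text
clock: 12.55
tool_pos: [0.4373, 0.0661, 0.1886]
orientation: [-180.0, 0.0, -86.2]
force: [-0.2, -0.9, -0.2]
opening: 0.0876
gripper_force: 0.0
```

Run:
```python
from circ import *
p=lk('watch',MOD['watch'],0,[.43,.06],0); cv2.imwrite('pics/w5.png',cv2.resize(p['color'][80:320,160:480],None,fx=2,fy=2)[:,:,::-1])
plan((.435,.06,.008,-89.9))
```

```text
watch [290. 166.  73.  74.] 0.93 free [ 0.4334  0.0572 -0.001 ] z fixed [0.4335 0.057 ] res [ 0.3 -0.6 -0.3  0.6]
t 12.65 tcp [0.4373 0.0661 0.1886] rpy [-180.      0.    -86.19] open 0.0873 F [ 0.6 -0.4  0.6] gf 0.0 j [ 34.  -0. -30.  -0. -60. -30.]
-> (0.435, 0.06, 0.008, np.float64(-89.9)) [-0.0, 0.0, 0.065] [0.59, 0.27, 18.06] min rows 4.3
```

View pics/w5.png

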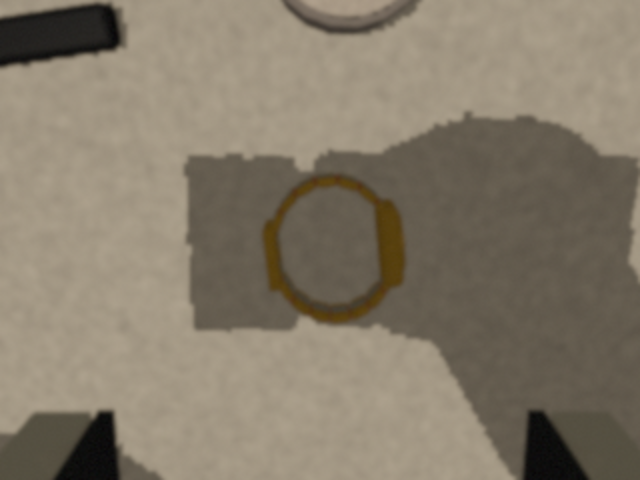

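play_rows(commands=[[[0,0,-0.07,0.9,0.45,4,8.76],[0,0,-0.07,0.9,0.45,8,8.76],[0,0,-0.07,0.9,0.45,12,8.76],[0,0,-0.07,0.9,0.45,16,8.76],[0,0,-0.07,0.9,0.45,18,8.76],[0,0,-0.07,0.9,0.45,18,8.76],[0,0,-0.07,0.9,0.45,18,4],[0,0,-0.07,0.9,0.45,18,4]]])

```text
clock: 13.32
tool_pos: [0.4344, 0.0574, 0.0098]
orientation: [-179.9, 0.0, -82.3]
force: [0.4, -0.2, 1.0]
opening: 0.0792
gripper_force: 0.0
```

play_rows(commands=[[[0,0,0,0,0,0,4],[0,0,0,0,0,0,4],[0,0,0,0,0,0,4],[0,0,0,0,0,0,4],[0,0,0,0,0,0,4]]])

```text
clock: 13.73
tool_pos: [0.434, 0.0572, 0.0097]
orientation: [-179.9, 0.0, -82.4]
force: [-2.2, 0.4, 8.4]
opening: 0.0561
gripper_force: 29.8
```

```bash
python3 -c "
from h import *
plan((.613,-.323,.1,-90))"
```

```text
t 13.73 tcp [0.434  0.0572 0.0097] rpy [-1.799e+02  4.000e-02 -8.237e+01] open 0.0561 F [-2.2  0.4  8.4] gf 29.8 j [ 34.  14. -44.   0. -32. -26.]
-> (0.613, -0.323, 0.1, np.float64(-90.0)) [-0.002, 0.001, 0.133] [40.06, -12.71, -9.04] min rows 10.3
```

play_rows(commands=[[[0,0,0,0,0,-2.5,4],[0,0,0,0,0,-6.5,4],[0,0,0,0,0,-10.5,4],[0,0,0.02,3,-1,-12,4],[0,0,0.04,7,-2,-12,4],[0,0,0.06,11,-3,-12,4],[0,0,0.08,15,-4.5,-12,4],[0,0,0.1,19,-6,-12,4]]])

```text
clock: 14.4
tool_pos: [0.5174, -0.1234, 0.1295]
orientation: [-179.9, 0.0, -88.1]
force: [0.9, 1.6, -0.7]
opening: 0.0557
gripper_force: 29.8
```

play_rows(commands=[[[0,0,0.01,4,-1.2,0,4],[0,0,0.02,8,-2.4,0,4],[0,0,0.03,12,-3.5,0,4],[0,0,0.03,16,-5,0,4],[0,0,0.03,19,-5.5,0,4],[0,0,0.03,20.5,-5.5,0,4],[0,0,0.03,20.5,-5.5,0,4]]])

```text
clock: 14.98
tool_pos: [0.578, -0.3278, 0.1278]
orientation: [179.9, 0.0, -90.0]
force: [0.6, 0.3, -0.7]
opening: 0.0564
gripper_force: 29.8
```

```bash
python3 -c "
from h import *
plan((.612,-.322,.0155,-90))"
```

```text
t 14.98 tcp [ 0.578  -0.3278  0.1278] rpy [179.93   0.   -90.04] open 0.0564 F [ 0.6  0.3 -0.7] gf 29.8 j [-13.  24.  -8.   0. -58.  13.]
-> (0.612, -0.322, 0.0155, np.float64(-90.0)) [0.001, 0.0, -0.001] [-0.58, -3.41, 11.22] min rows 2.8
```

play_rows(commands=[[[0,0,0,-0.5,-2,2,4],[0,0,0,-0.5,-3.4,5,4],[0,0,0,-0.5,-3.4,8,4],[0,0,0,-0.5,-3.4,10,4],[0,0,0,-0.5,-3.4,10.8,4],[0,0,0,-0.5,-3.4,11.1,4],[0,0,0,-0.5,-3.4,11.2,4],[0,0,0,-0.5,-3.4,11.2,4]]])

```text
clock: 15.65
tool_pos: [0.6135, -0.3196, 0.0182]
orientation: [-179.9, -0.0, -89.8]
force: [0.6, 0.4, -1.0]
opening: 0.0559
gripper_force: 29.8
```

```bash
python3 -c "
from h import *
plan((.612,-.322,.0155,-90))"
```

```text
t 15.65 tcp [ 0.6135 -0.3196  0.0182] rpy [-1.7989e+02 -4.0000e-02 -8.9810e+01] open 0.0559 F [ 0.6  0.4 -1. ] gf 29.8 j [-11.  32. -10.   0. -48.  12.]
-> (0.612, -0.322, 0.0155, np.float64(-90.0)) [-0.002, -0.001, 0.003] [0.24, 0.15, 0.27] min rows 0.1
```

play_rows(commands=[[[0,0,0,0.2,0.1,0.2,4],[0,0,0,0.2,0.1,0.25,4],[0,0,0,0.2,0.1,0.25,4],[0,0,0,0.2,0.1,0.25,7.5],[0,0,0,0.2,0.1,0.25,7.5],[0,0,0,0.2,0.1,0.25,7.5],[0,0,0,0.2,0.1,0.25,7.5],[0,0,0,0.2,0.1,0.25,7.5]]])

```text
clock: 16.32
tool_pos: [0.6115, -0.3216, 0.0139]
orientation: [180.0, 0.0, -89.9]
force: [0.6, 0.7, 0.1]
opening: 0.0747
gripper_force: 0.0
```

```bash
python3 -c "
from h import *
plan((.56,-.01,.22,12.6))"
```

```text
t 16.32 tcp [ 0.6115 -0.3216  0.0139] rpy [179.98   0.   -89.85] open 0.0747 F [0.6 0.7 0.1] gf 0.0 j [-12.  32. -10.  -0. -47.  12.]
-> (0.56, -0.01, 0.22, np.float64(-167.4)) [0.0, -0.0, 1.353] [-31.18, 5.08, -20.6] min rows 10.8
```

play_rows(commands=[[[0,0,0,0,0,-2,7.5],[0,0,0,0,0,-6,8.76],[0,0,-0.12,-1,0,-10,8.76],[0,0,-0.24,-3,0.5,-13,8.76],[0,0,-0.36,-6,1,-16,8.76],[0,0,-0.48,-9,1.1,-19,8.76],[0,0,-0.6,-12.5,1.1,-20.6,8.76],[0,0,-0.72,-16,1.1,-20.6,8.76]]])

```text
clock: 16.98
tool_pos: [0.6021, -0.161, 0.2253]
orientation: [-179.7, -0.3, -48.3]
force: [1.6, 0.4, 0.9]
opening: 0.0876
gripper_force: 0.0
```

```bash
python3 -c "
from h import *
plan((.60,-.01,.22,12.6))"
```

```text
t 16.98 tcp [ 0.6021 -0.161   0.2253] rpy [-179.71   -0.33  -48.27] open 0.0876 F [1.6 0.4 0.9] gf 0.0 j [  3.  15.  -7.   0. -67.  39.]
-> (0.6, -0.01, 0.22, np.float64(12.6)) [-0.001, -0.008, -1.062] [-11.4, -9.89, 0.52] min rows 8.5
```

play_rows(commands=[[[0,0,-0.12,-1.5,-1.2,0,8.76],[0,0,-0.24,-3,-2.5,0,8.76],[0,0,-0.36,-4.5,-3.8,0,8.76],[0,0,-0.48,-6,-5,0,8.76],[0,0,-0.6,-7.5,-6.5,0,8.76],[0,0,-0.72,-9,-8,0.3,8.76],[0,0,-0.84,-10.5,-9,0.5,8.76],[0,0,-0.96,-11.4,-9.9,0.5,8.76]]])

```text
clock: 17.65
tool_pos: [0.5984, -0.0092, 0.2146]
orientation: [-180.0, 0.0, 6.8]
force: [-0.1, -0.1, -0.2]
opening: 0.0875
gripper_force: 0.0
```

play_rows(commands=[[[0,0,-0.08,0,0,0,8.76],[0,0,-0.08,0,0,0,8.76],[0,0,-0.08,0,0,0,8.76],[0,0,-0.08,0,0,0,8.76]]])

```text
clock: 17.98
tool_pos: [0.599, -0.011, 0.2151]
orientation: [180.0, 0.0, 10.8]
force: [0.0, -0.7, 0.4]
opening: 0.0878
gripper_force: 0.0
```

Run:
```python
from circ import *
p=wrist(); p=wrist(); save(p,'w6')
plan((.622,-.005,.006,12.6))
print([(np.round(d['bbox']),round(d['conf'],2)) for d in ctrl.find_in(p,'hairbrush')])
m=(p['color'].max(2)<60).astype(np.uint8); m[:,:230]=0; m[:,400:]=0; m[285:]=0
c=max(cv2.findContours(m,0,2)[0],key=cv2.contourArea)[:,0]
w=np.array([atz(p,*u,.008)[:2] for u in c]); (cx,cy),(a,b),an=cv2.minAreaRect((w*1000).astype(np.float32)); print(cx,cy,a,b,an); print(c.min(0),c.max(0))
```

```text
t 18.08 tcp [ 0.5991 -0.0112  0.2151] rpy [-180.      0.     10.85] open 0.0875 F [ 0.1 -0.4 -0.7] gf 0.0 j [ 18.  14. -10.  -0. -66.  83.]
-> (0.622, -0.005, 0.006, np.float64(12.6)) [-0.0, 0.0, -0.031] [2.37, -0.17, 20.91] min rows 5.0
[(array([283.,  57.,  66., 224.]), 0.61)]
622.0537719726562 -4.8003692626953125 198.3642120361328 53.252052307128906 11.96843433380127
[284  60] [346 280]
```

View pics/w6.png

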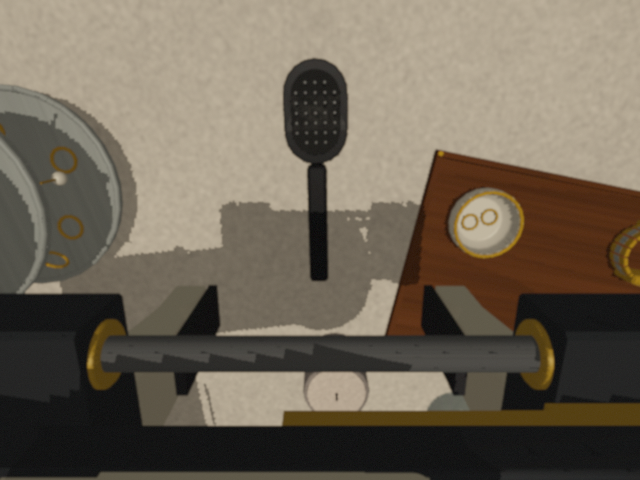

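play_rows(commands=[[[0,0,-0.02,2.05,-0.2,4,8.76],[0,0,-0.02,2.05,-0.2,8,6],[0,0,-0.02,2.05,-0.2,12,6],[0,0,-0.02,2.05,-0.2,16,6],[0,0,-0.02,2.05,-0.2,19.5,6],[0,0,-0.02,2.05,-0.2,21,6],[0,0,-0.02,2.05,-0.2,21,6],[0,0,-0.02,2.05,-0.2,21,1]]])

```text
clock: 18.8
tool_pos: [0.6185, -0.0054, 0.0042]
orientation: [180.0, 0.1, 12.1]
force: [-0.3, -0.8, -0.3]
opening: 0.0573
gripper_force: 0.0
```

play_rows(commands=[[[0,0,0,0,0,0,1],[0,0,0,0,0,0,1],[0,0,0,0,0,0,1],[0,0,0,0,0,0,1],[0,0,0,0,0,0,1],[0,0,0,0,0,0,1],[0,0,0,0,0,0,1],[0,0,0,0,0,0,1]]])

```text
clock: 19.47
tool_pos: [0.6189, -0.0048, 0.0054]
orientation: [180.0, -0.0, 12.1]
force: [-0.7, -0.1, 2.3]
opening: 0.0174
gripper_force: 30.0
```

```bash
python3 -c "
from h import *
plan((.517,-.24,.12,-90))"
```

```text
t 19.47 tcp [ 0.6189 -0.0048  0.0054] rpy [ 1.800e+02 -1.000e-02  1.214e+01] open 0.0174 F [-0.7 -0.1  2.3] gf 30.0 j [ 18.  28. -21.   0. -41.  85.]
-> (0.517, -0.24, 0.12, np.float64(90.0)) [0.0, -0.0, -1.359] [-14.91, 20.85, -11.47] min rows 10.9
```

play_rows(commands=[[[0,0,0,0,0,-3,1],[0,0,0,0,0,-7,1],[0,0,0.12,0,0,-11,1],[0,0,0.24,-1,2,-14,1],[0,0,0.36,-3,4,-14.5,1],[0,0,0.48,-5,7,-14.5,1],[0,0,0.6,-7,10,-14.5,1],[0,0,0.72,-9,13,-14.5,1]]])

```text
clock: 20.13
tool_pos: [0.5572, -0.1517, 0.1504]
orientation: [-180.0, -0.0, -29.4]
force: [0.3, -0.5, -0.6]
opening: 0.0174
gripper_force: 30.0
```

```bash
python3 -c "
from h import *
plan((.517,-.238,.14,-90))"
```

```text
t 20.13 tcp [ 0.5572 -0.1517  0.1504] rpy [-1.7997e+02 -1.0000e-02 -2.9410e+01] open 0.0174 F [ 0.3 -0.5 -0.6] gf 30.0 j [  4.  15. -18.  -0. -57.  56.]
-> (0.517, -0.238, 0.14, np.float64(-90.0)) [-0.001, 0.0, 1.058] [0.73, 9.49, 1.03] min rows 8.5
```

play_rows(commands=[[[0,0,0.12,0,2,0,1],[0,0,0.24,0,4,0,1],[0,0,0.36,0.2,6,0,1],[0,0,0.48,0.5,8,0,1],[0,0,0.6,0.7,9.5,0,1],[0,0,0.72,0.7,9.5,0,1],[0,0,0.84,0.7,9.5,0,1],[0,0,0.96,0.7,9.5,0,1]]])

```text
clock: 20.8
tool_pos: [0.5175, -0.2376, 0.1498]
orientation: [180.0, 0.0, -84.5]
force: [0.3, 0.2, -0.9]
opening: 0.0177
gripper_force: 30.0
```

play_rows(commands=[[[0,0,0.05,0,0,2,1],[0,0,0.05,0,0,4,1],[0,0,0.05,0,0,4,1],[0,0,0.05,0,0,4,1]]])

```text
clock: 21.13
tool_pos: [0.5171, -0.2372, 0.1094]
orientation: [179.8, 0.0, -87.0]
force: [0.5, -1.2, -0.4]
opening: 0.0176
gripper_force: 30.0
```

```bash
python3 -c "
from h import *
plan((.517,-.238,.0115,-90))"
```

```text
t 21.13 tcp [ 0.5171 -0.2372  0.1094] rpy [ 1.7984e+02  2.0000e-02 -8.6960e+01] open 0.0176 F [ 0.5 -1.2 -0.4] gf 30.0 j [ -5.  17. -22.  -0. -52.   8.]
-> (0.517, -0.238, 0.0115, np.float64(-90.0)) [0.003, 0.0, 0.053] [0.09, -0.01, 9.79] min rows 2.3
```

play_rows(commands=[[[0,0,0.05,0.1,0,3,1],[0,0,0.05,0.1,0,6,1],[0,0,0.05,0.1,0,8.5,1],[0,0,0.05,0.1,0,9.4,1],[0,0,0.05,0.1,0,9.7,1],[0,0,0.05,0.1,0,9.7,1],[0,0,0.05,0.1,0,9.7,1]]])

```text
clock: 21.72
tool_pos: [0.5195, -0.2385, 0.0148]
orientation: [-179.9, -0.0, -89.8]
force: [0.3, 0.1, -1.2]
opening: 0.0178
gripper_force: 30.0
```

```bash
python3 -c "
from h import *
plan((.517,-.238,.0115,-90),(.39,-.2,.25,-90))"
```

```text
t 21.72 tcp [ 0.5195 -0.2385  0.0148] rpy [-1.7987e+02 -4.0000e-02 -8.9810e+01] open 0.0178 F [ 0.3  0.1 -1.2] gf 30.0 j [ -5.  24. -27.   0. -40.   5.]
-> (0.517, -0.238, 0.0115, np.float64(-90.0)) [-0.002, -0.001, 0.003] [-0.05, 0.25, 0.33] min rows 0.1
-> (0.39, -0.2, 0.25, np.float64(-90.0)) [-0.002, -0.001, 0.003] [-3.88, 12.89, -23.55] min rows 6.5
```

play_rows(commands=[[[0,0,0,0,0.2,0.2,1],[0,0,0,0,0.2,0.3,1],[0,0,0,0,0.2,0.3,1],[0,0,0,0,0.2,0.3,4],[0,0,0,0,0.2,0.3,4],[0,0,0,0,0.2,0.3,4],[0,0,0,0,0.2,0.3,4],[0,0,0,0,0.2,-2,4]]])

```text
clock: 22.38
tool_pos: [0.5132, -0.2377, 0.0296]
orientation: [179.6, 0.1, -89.9]
force: [-0.3, 0.0, 0.5]
opening: 0.0391
gripper_force: 0.0
```

play_rows(commands=[[[0,0,0,0,0,-3,4],[0,0,0,0,0,-7,8.76],[0,0,0,0,1,-11,8.76],[0,0,0,-1,4,-14,8.76],[0,0,0,-2,7,-17,8.76],[0,0,0,-3,10,-19,8.76],[0,0,0,-4,12.7,-20,8.76],[0,0,0,-4.8,12.7,-20,8.76]]])

```text
clock: 23.05
tool_pos: [0.386, -0.1904, 0.236]
orientation: [-179.7, 0.0, -89.9]
force: [-0.6, 1.0, -0.2]
opening: 0.0808
gripper_force: 0.0
```

Run:
```python
from circ import *
p=wrist(); p=wrist(); p=lk('jar',MOD['jar'],0,[.39,-.2],0); save(p,'w7')
for z,r in ((.076,.028),):
    s=differential_evolution(lambda q:-score(p,[*q,z],r),[(.36,.42),(-.24,-.17)],seed=1,tol=1e-6); print(s.x,s.fun); print(circ([p],[*s.x,z],r,.015))
plan((.39,-.203,.028,-90))
```

```text
jar [283. 160.  72.  79.] 0.8 free [ 0.3914 -0.1993 -0.0009] z fixed [ 0.3914 -0.1995] res [ 0.8 -1.  -0.8  0.9]
[ 0.3912969  -0.20253425] -55.98497501033462
(array([ 0.3913701 , -0.20203473,  0.07209958]), np.float64(56.860071933813224))
t 23.25 tcp [ 0.3894 -0.1905  0.2331] rpy [-179.98   -0.    -89.8 ] open 0.0874 F [ 0.2  0.7 -0.3] gf 0.0 j [  0.  -3. -27.   0. -66.   0.]
-> (0.39, -0.203, 0.028, np.float64(-90.0)) [-0.0, -0.0, 0.003] [1.25, -0.05, 20.51] min rows 4.9
```

View pics/w7.png

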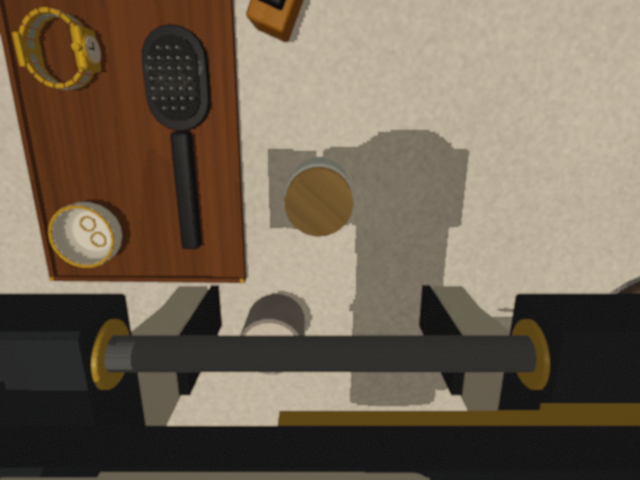

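play_rows(commands=[[[0,0,0,1.15,-0.2,4,8.76],[0,0,0,1.15,-0.2,8,8.76],[0,0,0,1.15,-0.2,12,8.76],[0,0,0,1.15,-0.2,16,8.76],[0,0,0,1.15,-0.2,19,8.76],[0,0,0,1.15,-0.2,20.5,8.76],[0,0,0,1.15,-0.2,20.5,8.76],[0,0,0,1.15,-0.2,20.5,4]]])

```text
clock: 23.92
tool_pos: [0.3905, -0.2024, 0.0267]
orientation: [179.7, -0.0, -89.8]
force: [0.4, 0.3, -0.4]
opening: 0.0843
gripper_force: 0.0
```

play_rows(commands=[[[0,0,0,0,0,0,4],[0,0,0,0,0,0,4],[0,0,0,0,0,0,4],[0,0,0,0,0,0,4],[0,0,0,0,0,0,4],[0,0,0,0,0,0,4]]])

```text
clock: 24.42
tool_pos: [0.3915, -0.2022, 0.0291]
orientation: [-179.9, -0.0, -89.8]
force: [-1.5, 1.1, 7.7]
opening: 0.0598
gripper_force: 30.0
```

```bash
python3 -c "
from h import *
plan((.613,-.241,.16,-90))"
```

```text
t 24.42 tcp [ 0.3915 -0.2022  0.0291] rpy [-1.7991e+02 -1.0000e-02 -8.9840e+01] open 0.0598 F [-1.5  1.1  7.7] gf 30.0 j [ -1.  12. -42.   0. -35.   2.]
-> (0.613, -0.241, 0.16, np.float64(-90.0)) [-0.002, -0.0, 0.003] [3.95, -22.16, -13.05] min rows 6.2
```

play_rows(commands=[[[0,0,0,0,0,-2,4],[0,0,0,0,0,-5.5,4],[0,0,0,0,0,-9,4],[0,0,0,0.5,-3,-11,4],[0,0,0,1.2,-7,-11,4],[0,0,0,2,-11,-11,4],[0,0,0,2.7,-15,-11,4],[0,0,0,3.3,-18.5,-11,4]]])

```text
clock: 25.08
tool_pos: [0.5781, -0.2349, 0.1383]
orientation: [-179.9, 0.0, -89.9]
force: [1.3, 0.1, -1.5]
opening: 0.0592
gripper_force: 30.0
```

play_rows(commands=[[[0,0,0,0.4,-2,0,4],[0,0,0,0.6,-3.6,0,4],[0,0,0,0.6,-3.6,2,4],[0,0,0,0.6,-3.6,5,4],[0,0,0,0.6,-3.6,7.5,4],[0,0,0,0.6,-3.6,8.5,4],[0,0,0,0.6,-3.6,8.5,4],[0,0,0,0.6,-3.6,8.5,4]]])

```text
clock: 25.75
tool_pos: [0.6122, -0.2406, 0.0534]
orientation: [180.0, -0.0, -89.8]
force: [-0.5, 0.1, -1.9]
opening: 0.0596
gripper_force: 30.0
```

```bash
python3 -c "
from h import *
plan((.613,-.241,.0353,-90))"
```

```text
t 25.75 tcp [ 0.6122 -0.2406  0.0534] rpy [ 1.7996e+02 -2.0000e-02 -8.9830e+01] open 0.0596 F [-0.5  0.1 -1.9] gf 30.0 j [ -4.  27. -13.   0. -49.   5.]
-> (0.613, -0.241, 0.0353, np.float64(-90.0)) [0.001, -0.0, 0.003] [0.04, -0.08, 1.81] min rows 0.4
```

play_rows(commands=[[[0,0,0,0,0,0.8,4],[0,0,0,0,0,1.4,4],[0,0,0,0,0,1.7,4],[0,0,0,0,0,1.8,4],[0,0,0,0,0,1.8,4],[0,0,0,0,0,1.8,4]]])

```text
clock: 26.25
tool_pos: [0.6124, -0.2405, 0.0355]
orientation: [-180.0, -0.0, -89.8]
force: [-0.4, -0.4, -2.7]
opening: 0.0593
gripper_force: 30.0
```

```bash
python3 -c "
from h import *
plan((.613,-.241,.0353,-90))"
```

```text
t 26.25 tcp [ 0.6124 -0.2405  0.0355] rpy [-1.7996e+02 -1.0000e-02 -8.9840e+01] open 0.0593 F [-0.4 -0.4 -2.7] gf 30.0 j [ -4.  29. -14.   0. -47.   5.]
-> (0.613, -0.241, 0.0353, np.float64(-90.0)) [-0.001, -0.0, 0.003] [0.05, -0.06, 0.02] min rows 0.0
```

play_rows(commands=[[[0,0,0,0,0,0.1,4],[0,0,0,0,0,0.12,4],[0,0,0,0,0,0.12,4],[0,0,0,0,0,0.12,7.5],[0,0,0,0,0,0.12,7.5],[0,0,0,0,0,0.12,7.5],[0,0,0,0,0,0.12,7.5],[0,0,0,0,0,0.12,7.5]]])

```text
clock: 26.92
tool_pos: [0.6122, -0.2406, 0.0339]
orientation: [-180.0, -0.0, -89.8]
force: [-0.0, 0.4, -0.2]
opening: 0.0744
gripper_force: 0.0
```

play_rows(commands=[[[0,0,0,0,0,-3,7.5],[0,0,0,0,0,-7,7.5],[0,0,0,0,0,-11,7.5],[0,0,0,0,3,-14,7.5],[0,0,0,-2,6,-17,7.5],[0,0,0,-5,9,-20,7.5],[0,0,0,-8,12,-22,7.5],[0,0,0,-10,15,-24,7.5]]])

```text
clock: 27.58
tool_pos: [0.4752, -0.1511, 0.2649]
orientation: [-180.0, 0.0, -89.9]
force: [-0.1, 1.4, 1.2]
opening: 0.075
gripper_force: 0.0
```

Run:
```python
from circ import *
p=wrist(); p=wrist(); p=wrist(); save(p,'w8'); plan()
for k,m in (('jar','jar'),('white_dish','dish'),('watch','watch')):
    for d in ctrl.find_in(p,k)[:2]: print(k,np.round(d['bbox']),round(d['conf'],2),fitz(p,np.array(d['bbox']),MOD[m],.006,[.6,-.24])[0].round(4))
s=snap('side'); save(s,'s2')
for k,m in (('perfume','candle'),('candle','candle'),('blue_dish','dish')): print(k,[(np.round(d['bbox']),round(d['conf'],2)) for d in ctrl.find_in(s,k)])
cv2.imwrite('pics/s2c.png',np.hstack([cv2.resize(s['color'][90:430,230:560],(400,412)),cv2.resize(p['color'],(400,412))])[:,:,::-1])
```

```text
t 27.73 tcp [ 0.4758 -0.1508  0.267 ] rpy [-1.7965e+02  2.0000e-02 -8.9720e+01] open 0.0751 F [ 1.2  0.5 -0.2] gf 0.0 j [  5.   2. -17.   0. -70.  -5.]
jar [119.  66.  94.  75.] 0.56 [ 0.6131 -0.2379]
white_dish [151. 156.  64.  61.] 0.59 [ 0.6141 -0.1601]
white_dish [116.  67.  98.  70.] 0.26 [ 0.6245 -0.2396]
watch [131.   2.  76.  44.] 0.83 [ 0.6154 -0.3055]
perfume [(array([399., 384.,  26.,  43.]), 0.69), (array([411., 270.,  26.,  28.]), 0.4)]
candle [(array([312., 262.,  31.,  39.]), 0.62)]
blue_dish [(array([222., 148.,  22.,  17.]), 0.85), (array([190., 196.,  24.,  20.]), 0.63), (array([293., 113.,  33.,  18.]), 0.59)]
```

View pics/s2c.png

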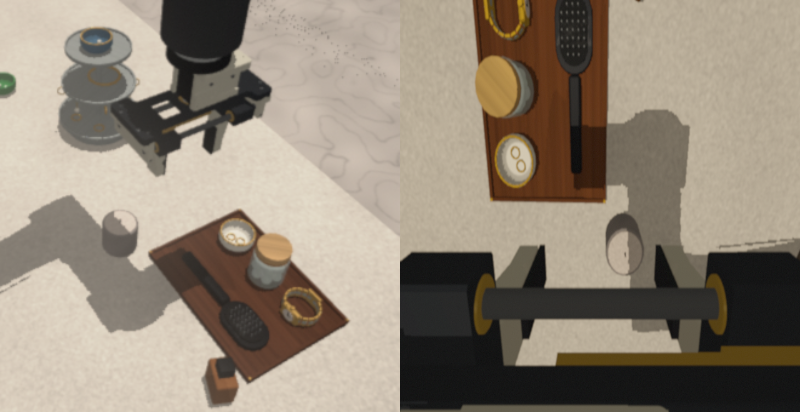

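The pictures show everything in place: the jar between the white dish and the watch, the brush in front, the blue dish in the middle of the top tier, and the bystanders unmoved.

```bash
python3 -c "
from h import *
print(ctrl.close_job())"
```

```text
the job is handed in; nothing more can be done
None
```

I laid out the tray and put the blue dish on the stand's top tier as asked, then handed the job in at about 28 s. The final pictures show everything in place and the perfume bottle and candle unmoved, but the hand-in returned no verdict.

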